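Deliver the red stain tin from the revolving rack to the gated holder

ROBOT

A 6-joint arm with a two-finger parallel gripper is mounted at the origin on the work surface. World frame = base frame: x ahead of the robot, y to its left, z up, the work surface at z = 0. Lengths are in mm, angles in rad, forces in N, time in s.
With the tool pointing down it reaches from about 275 to 825 mm from the base axis. Payload 5.2 kg.
Tool frame: the origin (TCP) lies at the very end of the fingers, on their centre line; the grasp point (between the pads) lies 19 mm behind it; z points along the fingers, y is the direction in which the jaws open and shut (so a half turn about z gives the same grasp; the last joint's range is limited). The gripper opens to 93 mm and grips with 3 to 60 N. Pads are 15 mm wide; open, the fingers measure 128 mm over their backs; the gripper's body (75 mm by 188 mm) begins 65 mm behind the grasp point.
Start: joints at [-1.458, 0.259, 1.535, -0, 1.348, -0.203], TCP at [170.838, -522.799, 218.653] pointing down, gripper open.
Joint ranges: [-3.14, 3.14], [-0.91, 2.08], [0.19, 2.58], [-1.22, 4.36], [0.22, 2.71], [-3.12, 3.12]. Speed limits (rad/s): [2.57, 2.57, 3.14, 3.14, 3.14, 3.14].

INTERFACE

Orientations are given as [roll, pitch, yaw] about the fixed x, y, z axes, in that order (R = Rz(yaw) Ry(pitch) Rx(roll)).
In Python, from bench import robot gives the robot as it stands. The module is installed in compiled form; this text tells all that it offers. Calls block until the motion is done:
- robot.move_ptp(position, orientation): joint-space move of the TCP to a pose.
- robot.move_linear(position, ori=None, speed=150, f_stop=None): straight line of the TCP; ori=None keeps the orientation; speed is the mean speed in mm/s. With f_stop (N) it stops when the force on the tool has changed by that much, and returns True; else False.
- robot.move_j(angles): joint-space move.
- robot.move_gripper(opening): opening from 0.0 (shut) to 1.0 (fully open); the grip force is fixed at half the most; returns when the fingers have stopped.
- robot.sleep(seconds).
- robot.inverse_kinematics(position, orientation): joint angles nearest the present ones, or None.
- robot.get_image(name): name is "scene" or "top" or "wrist"; returns a dict with "img" (400x640x3 uint8, blue, green, red), "fovy" (degrees; the focal length in pixels is half the picture's height over the tangent of half this angle, whatever the lens; pixels are square), "cx", "cy" (the principal point, pixels), "eye" and "orientation" of the camera in the world. Camera axes: x right, y down, z forward; pixel columns grow to the right and rows downward; lengths in mm; the calibration is good to about 2 mm. The wrist camera is an equidistant fisheye: a pixel r from the principal point sees the ray r / f radians off the axis. A picture is of the moment at which its call begins. There is no depth.
A pose or a line that the arm cannot do raises robot.MotionError and nothing moves.
- robot.hand_in(): hands the job in, once; it reports no verdict.
Readings, each from a call of its own:
- robot.current_t(): time.
- robot.current_qpos(): joint angles.
- robot.current_joint_vel(): joint speeds.
- robot.current_joint_efforts(): joint torques, N m.
- robot.current_tcp_pos(): TCP position.
- robot.current_eef_rot(): TCP orientation.
- robot.current_contact_force(): force on the tool from outside, world axes, zero at the start.
- robot.current_ft_torque(): the same for the moment, N m.
- robot.current_gripper_width(): opening from 0.0 (shut) to 1.0 (fully open).
Only numpy, scipy, OpenCV 4.12 (cv2) and the standard library are available. Lean on these libraries where they do the work, as an engineer would, in place of code of your own. Each camera call takes 0.05 s, during which the arm holds its last target.

TASK

Turn the revolving tin rack until the red tin's pocket lines up with the mouth of the wooden holder in front of it and let the rack come to rest there; then, without lifting the red tin, push it from behind straight out of its pocket into the holder, past the two yellow spring gates, until it presses firmly but gently (about 6 to 12 N) on the rubber bumper. Let go so that both gates close behind it, leaving the tin upright and home at the bumper, the other tins upright in their pockets, and the things lying around undisturbed.

Things in the scene. Friction and masses are not known exactly. Their poses are not given: they have to be found in the camera images.
- holder: Fixed wooden tin holder and foot of the rack. Origin on the rack's turning axis at bench level, z up; its -x points from the rack out along the holder (roughly to the robot), y across. Distances 'out' are from the axis towards -x. Tray floor 154 to 304 mm out, 110 mm wide, top 28.5 mm above the bench (1.5 mm below the rack's deck); end wall 294 to 304 mm out, top 79 mm.
- mouth (a point): Middle of the holder's mouth on the tray floor, 155 mm out. It lies between two upright free-running metal rollers, 16 mm thick, 163 mm out at y = +/-45.5 mm (75 mm between them), tops 72 mm above the bench.
- tin_home (a point): Where the centre of the tin's underside belongs: 238 mm out, on the middle line, on the tray floor. Channel walls either side: inner faces at y = +/-40 mm, from 224 to 298 mm out (flared to +/-48 mm from 208 on), tops 62 mm above the bench.
- rack: Round white turntable, 300 mm across, turning both ways without stops about the vertical axis through its origin (at bench level, same place as the holder's origin); friction about 0.25 N m: it stays where left, and coasts some degrees if let go while fast. Deck top 30 mm above the bench. Five radial pockets 72 degrees apart, the first along its own -x; that one starts empty, the others hold a tin each.
- pocket (a point): Middle of the empty first pocket on the deck, 105 mm from the axis. Each pocket is open outwards and inwards, between two parallel wooden guides 73 mm apart, 25 mm tall, 55 to 142 mm from the axis. Behind a tin the middle of the deck is free up to 72 mm from the axis (only a flat steel hub cap, 56 mm across, 8 mm high).
- peg (a point): Top of the first of five upright black pegs for pushing the rack round, 16 mm thick, 137 mm from the axis, tops 125 mm above the bench (35 mm above the tins' tops). They stand midway between pockets, at 36, 108, 180, 252 and 324 degrees (counterclockwise from above) from the rack's -x; this is the 36 degree one.
- tin_red: The wanted red tin, 66 mm across and 60 mm tall, flat top and bottom, about 0.35 kg; origin at the centre of its underside, z up the tin. It starts in one of the four filled pockets of the rack, 105 mm from the axis.
- gate_left (a joint): Angle of the yellow spring gate at the holder's +y side, rad: 0 closed, up to 0.95 swung open by a passing tin. Upright plate 30 mm long, 36 mm tall, from 34 to 70 mm above the bench, on a pivot 179 mm from the axis at y = +46 mm; closed, it slants inwards and away from the rack to its tip at 200 mm, y = +25 mm. A weak spring (1.3 N at the tip closed, 2.9 N fully open) closes it again. Tins pass only away from the rack.
- gate_right (a joint): Angle of the other gate, mirror image at the holder's -y side; 0 closed, up to 0.95 open.
- bumper: Black rubber bumper on a spring in the end wall, 44 mm wide, from 40 to 70 mm above the bench. Origin at bench level under the middle of its front face, which stands 271 mm from the axis at rest; yields away from the rack by 12 mm at most, 1.5 N per mm.
- tin_blue: Blue tin, 66 mm across and 60 mm tall, flat top and bottom, about 0.35 kg; origin at the centre of its underside, z up the tin. It starts in one of the four filled pockets of the rack, 105 mm from the axis. Must stay in the rack.
- tin_green: Green tin, 66 mm across and 60 mm tall, flat top and bottom, about 0.35 kg; origin at the centre of its underside, z up the tin. It starts in one of the four filled pockets of the rack, 105 mm from the axis. Must stay in the rack.
- tin_white: White tin, 66 mm across and 60 mm tall, flat top and bottom, about 0.35 kg; origin at the centre of its underside, z up the tin. It starts in one of the four filled pockets of the rack, 105 mm from the axis. Must stay in the rack.
- screwdriver: Screwdriver 190 mm long lying on the bench on the holder's +y side; must not be disturbed. Origin under its middle, handle to its -x.
- glue: Yellow glue bottle, 54 mm across, 120 mm tall, standing on the bench on the holder's -y side; must not be disturbed. Origin at the centre of its underside.
- brush: Paint brush lying on the bench beside the rack; must not be disturbed. Origin under its middle.

How it is judged (in metres and radians):
On the way, in this order (a step that is already met when the one before it is completed fails the run):
1. the red tin, in its pocket, stands lined up with the holder's mouth (within 10 mm) and at rest (y of tin_red in the frame of holder between -0.01 and 0.01 m and x of tin_red in the frame of holder between -0.12 and -0.085 m and linear speed of tin_red below 0.01 m/s and angular speed of rack below 0.05 rad/s), for 0.3 s.
2. the red tin is pressed on the bumper with more than 4 N (contact force between tin_red and bumper above 4 N and x of tin_red in the frame of holder below -0.232 m), for 0.1 s.
At the end, for the whole second after the job is handed in: The red tin stands upright on the holder's floor with its centre 228 to 243 mm from the rack's axis and within 9 mm of the middle line, at rest, both gates closed behind it (under 0.12 rad); the other three tins stand upright in their pockets (centres under 125 mm from the axis), the rack is still (x of tin_red in the frame of holder between -0.243 and -0.228 m and y of tin_red in the frame of holder between -0.009 and 0.009 m and angle between each of tin_red, tin_blue, tin_green, tin_white's own z axis and vertical below 0.06 rad and linear speed of tin_red below 0.02 m/s and height (world z) of tin_red below 0.033 m and value of joint each of gate_left, gate_right below 0.12 rad and angular speed of rack below 0.05 rad/s and horizontal distance between each of tin_blue, tin_green, tin_white and rack below 0.125 m and height (world z) of each of tin_blue, tin_green, tin_white below 0.035 m); the robot touches nothing.
It fails at once if the red tin is lifted (more than 12 mm above the deck) or tipped more than 0.35 rad (height (world z) of tin_red above 0.042 m or angle between tin_red's own z axis and vertical above 0.35 rad).
It fails at once if the red tin is rammed on the bumper with more than 24 N (contact force between tin_red and bumper above 24 N).
It fails at once if another tin is lifted or tipped over (height (world z) of any of tin_blue, tin_green, tin_white above 0.045 m or angle between any of tin_blue, tin_green, tin_white's own z axis and vertical above 0.35 rad).
It fails at once if the screwdriver, glue bottle or brush is shifted by more than 25 mm (distance of any of screwdriver, glue, brush from where it was at the start of the episode above 0.025 m).
It also fails if it takes over 67 s, if anything falls off the work surface, if the arm or the gripper's body presses on something with over 40 N, if the wrist force passes 120 N, or if a joint passes its speed limit or range.

## Working session

There is one attempt and no reset: what is moved stays moved. The work goes in short steps, each a Python script; the robot and the scene stay as the last script left them, time stands still between calls to the robot, and variables do not carry over. Pictures are saved under pics/ and viewed, and the job is handed in when it is done.

```bash
mkdir -p pics
python3 - <<'E'
from bench import robot
import cv2
for n in("scene","top","wrist"):
    d=robot.get_image(n); cv2.imwrite(f"pics/a_{n}.png",d["img"])
    print(n,d["fovy"],d["cx"],d["cy"],d["eye"],d["orientation"])
print(robot.current_t(),robot.current_eef_rot())
E
```

```text
scene 46.567540323936036 322.43249823927954 200.09521888790252 [ 956.6032817  -418.90785928 1036.10844869] [-2.55631404 -0.01301124  0.57720482]
top 51.74560889679103 318.5366573642479 199.30013747367147 [ 403.95949491   96.91733079 1175.24948991] [-2.9263511   0.00422666 -1.6225872 ]
wrist 65.70646984690485 312.9382866320964 197.70892522792192 [ 248.86387091 -497.91484577  382.57620708] [ 2.84966286e+00  1.13872228e-03 -1.25417002e+00]
0.15 [-3.14027056e+00 -3.23994249e-04  3.15732414e-01]
```

View pics/a_scene.png

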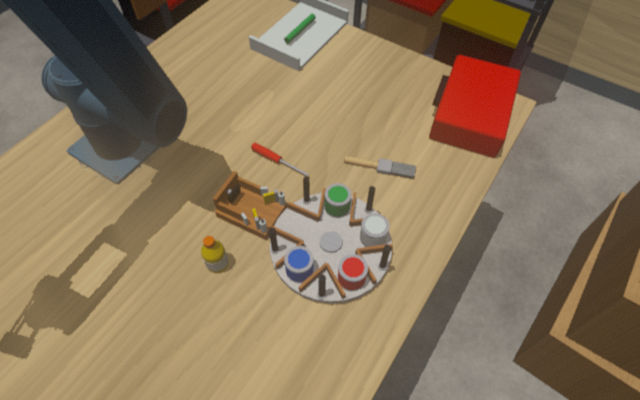

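View pics/a_top.png

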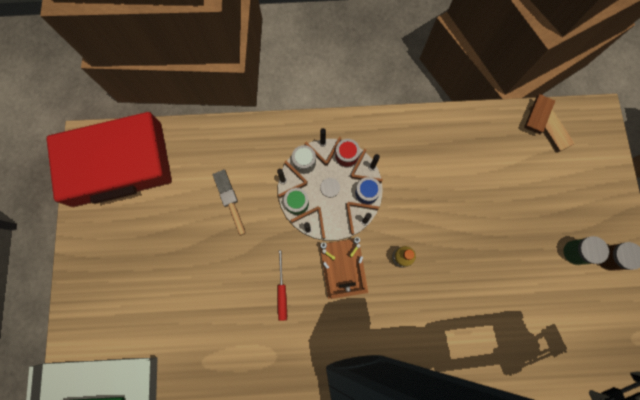

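```bash
cat > h.py <<'E'
from bench import robot
import cv2, numpy as np
from scipy.spatial.transform import Rotation as R
def cam(n):
    d=robot.get_image(n); d["n"]=n; return d
def ray(d,u,v):
    f=200/np.tan(np.radians(d["fovy"])/2); a=(u-d["cx"]);b=(v-d["cy"])
    if d["n"]=="wrist":
        r=np.hypot(a,b)+1e-9; t=r/f; c=np.array([np.sin(t)*a/r,np.sin(t)*b/r,np.cos(t)])
    else: c=np.array([a/f,b/f,1.])
    return R.from_euler("xyz",d["orientation"]).apply(c)
def pt(d,u,v,z):
    w=ray(d,u,v); e=np.array(d["eye"]); return (e+w*(z-e[2])/w[2])[:2]
def proj(d,p):
    f=200/np.tan(np.radians(d["fovy"])/2)
    c=R.from_euler("xyz",d["orientation"]).inv().apply(np.array(p,float)-d["eye"])
    if d["n"]=="wrist":
        s=np.hypot(c[0],c[1])+1e-9;t=np.arctan2(s,c[2]);return np.array([d["cx"]+f*t*c[0]/s,d["cy"]+f*t*c[1]/s])
    return np.array([d["cx"]+f*c[0]/c[2],d["cy"]+f*c[1]/c[2]])
E
python3 - <<'E'
from h import *
for n,(x0,x1,y0,y1) in {"top":(200,430,120,330),"scene":(190,420,130,310)}.items():
    d=cam(n); i=d["img"][y0:y1,x0:x1]
    cv2.imwrite(f"pics/b_{n}.png",cv2.resize(i,None,fx=3.4,fy=2.8*3.4/2.8 if n=="scene" else 2.85*3.4/2.85 ,interpolation=cv2.INTER_CUBIC)[:600])
    if n=="top":
        print("hub",pt(d,330,188,38),"red",pt(d,347.5,150,90),"wh",pt(d,303,157.5,90),"blue",pt(d,369,188.5,90),"gr",pt(d,296,200.5,90))
        print("holder end", pt(d,346,288,79))
    else: print("hub",pt(d,331,242,38))
E
```

```text
hub [683.59859967  54.63963645] red [776.28885907   2.0099003 ] wh [761.13947135 125.86216312] blue [663.84345892 -48.79645351] gr [641.04195337 149.98886092]
holder end [404.20240369  30.09218429]
hub [690.57462021  51.61196699]
```

View pics/b_top.png

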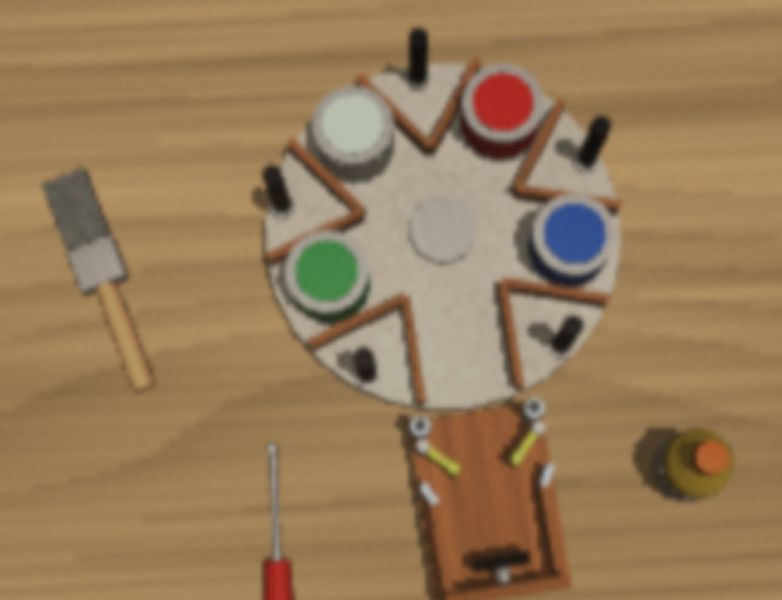

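View pics/b_scene.png

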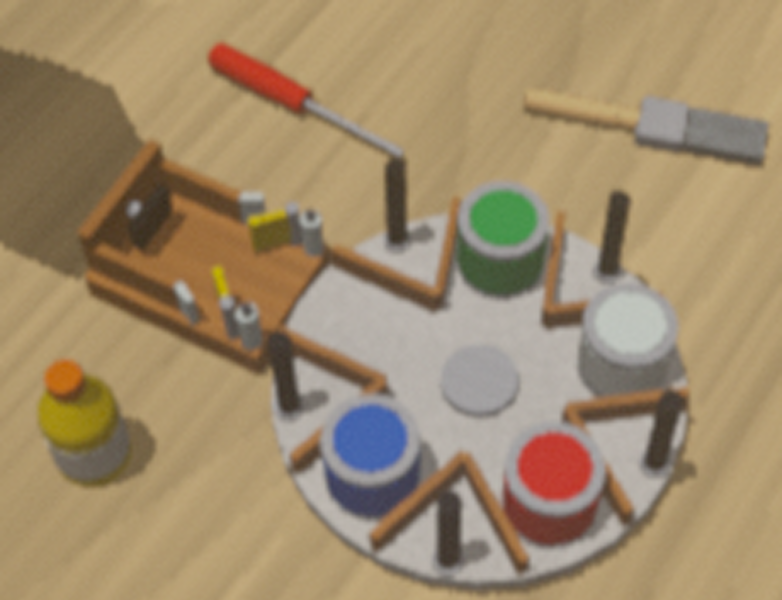

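Run:
```python
from h import *
t=robot.current_t()
robot.move_ptp([560,55,300],[3.1416,0,0])
print(robot.current_t()-t, robot.current_qpos(), robot.current_tcp_pos())
d=cam("wrist"); print(d["eye"],d["orientation"])
cv2.imwrite("pics/c.png",d["img"]); np.save("c.npy",d,allow_pickle=True)
print(proj(d,[684,54,38]))
```

```text
2.4917 [-1.01635133e-01  2.41884992e-01  1.36103588e+00 -2.99489530e-04
  1.53889399e+00  1.47024260e+00] [560.05550163  54.14623348 299.83723962]
[642.12987631  53.78342778 464.44399545] [ 2.84919043e+00 -6.07775342e-04 -1.57104041e+00]
[312.57795705  76.83879207]
```

View pics/c.png

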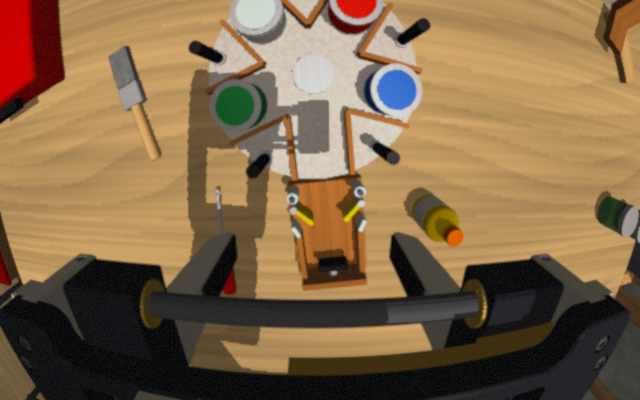

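Run:
```python
from h import *
d=np.load("c.npy",allow_pickle=True).item(); i=d["img"]
cv2.imwrite("pics/c1.png",cv2.resize(i[0:200,180:440],None,fx=3,fy=3,interpolation=cv2.INTER_CUBIC))
cv2.imwrite("pics/c2.png",cv2.resize(i[165:295,260:440],None,fx=4.4,fy=4.4,interpolation=cv2.INTER_CUBIC))
```

```text
(no output)
```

View pics/c1.png

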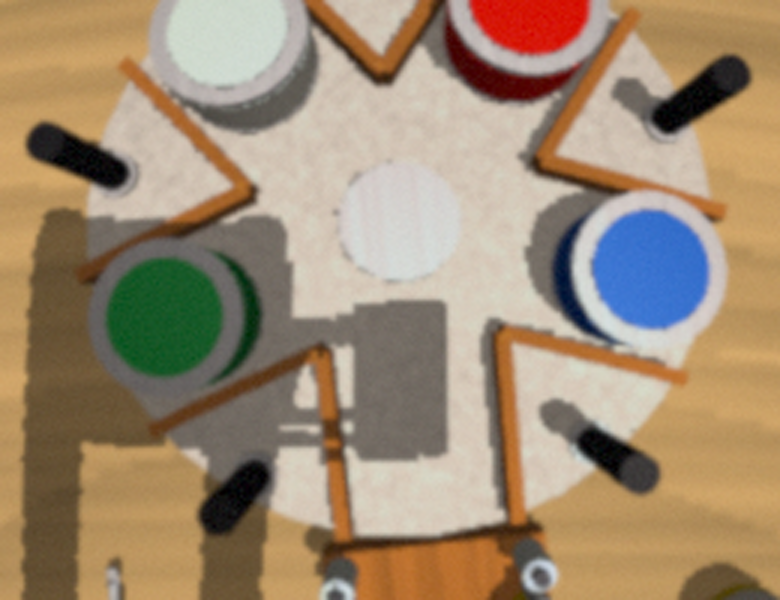

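View pics/c2.png

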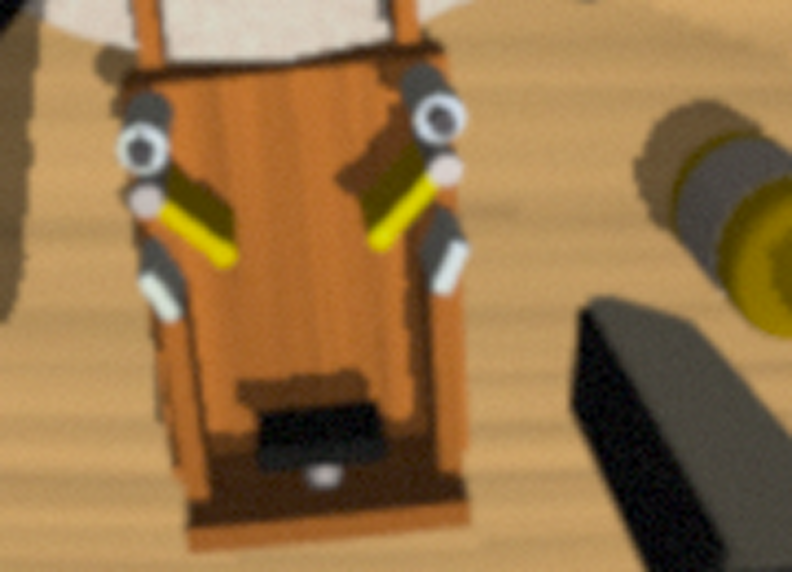

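Run:
```python
from h import *
d=np.load("c.npy",allow_pickle=True).item()
a=lambda x,y:((x+.5)/3-.5+180,(y+.5)/3-.5)
b=lambda x,y:((x+.5)/4.4-.5+260,(y+.5)/4.4-.5+165)
hub=pt(d,*a(400,220),38)
rl=pt(d,*b(142,149),72);rr=pt(d,*b(438,117),72)
e1=pt(d,*b(190,550),79);e2=pt(d,*b(470,522),79)
e3=pt(d,*b(188,525),79);e4=pt(d,*b(470,498),79)
g=[pt(d,*b(147,200),70),pt(d,*b(446,169),70)]
P=np.array([hub,rl,rr,e1,e2,e3,e4,*g])
M=np.array([[0,0],[-163,45.5],[-163,-45.5],[-304,55],[-304,-55],[-294,55],[-294,-55],[-179,46],[-179,-46]])
mc,pc=M.mean(0),P.mean(0)
# holder +y: robot's left?
H=(M-mc).T@(P-pc);U,S,V=np.linalg.svd(H);D=np.diag([1,np.linalg.det(V.T@U.T)]);Rm=V.T@D@U.T
t=pc-Rm@mc;yaw=np.arctan2(Rm[1,0],Rm[0,0])
print("holder",t,np.degrees(yaw));print((P-(M@Rm.T+t)).round(1))
for n,q in {"pegRB":(733,75),"pegBfront":(635,472),"pegGfront":(217,515),"pegGW":(45,140)}.items():
    p=pt(d,*a(*q),125); v=p-t; print(n,p,np.hypot(*v),np.degrees(np.arctan2(v[1],v[0]))%360)
for n,q in {"green":(165,317),"blue":(652,268),"white":(225,42)}.items():
    p=pt(d,*a(*q),90);v=p-t;print(n,p,np.hypot(*v),np.degrees(np.arctan2(v[1],v[0]))%360)
v=pt(d,446.5,229.5,100);print("glue",pt(d,454,237,120))
```

```text
holder [690.40504209  53.85750884] 6.118959408035874
[[-1.1 -0.4]
 [-0.5 -0.2]
 [-0.2  1.1]
 [ 2.2 -7.6]
 [ 0.3  7.9]
 [ 2.4 -8.1]
 [-0.1  7.6]
 [-1.5 -0.1]
 [-1.4 -0.2]]
pegRB [743.37260491 -71.50110199] 136.08947064586926 292.9054344718399
pegBfront [587.98596491 -35.06417813] 135.6345596919733 220.9649759854252
pegGfront [571.17966122 122.62707231] 137.63700194259133 150.02352052934575
pegGW [718.14827395 186.83732769] 135.84299442908107 78.2155649255322
green [646.74367267 148.72042834] 104.42839018566204 114.71460566703881
blue [667.33039825 -48.60548047] 105.029059627979 257.30872135152987
white [761.4417688  123.86522219] 99.73613422912382 44.581996449095264
glue [ 484.56474191 -131.33283811]
```

```bash
cat >> h.py <<'E'
C=np.array([690.0,53.8]); YH=np.radians(6.1)
OUT=-np.array([np.cos(YH),np.sin(YH)])
def wrap(a): return (a+np.pi)%(2*np.pi)-np.pi
def arc(th,z,r=137,flip=0):
    a=np.radians(th); return [C[0]+r*np.cos(a),C[1]+r*np.sin(a),z],[np.pi,0,wrap(a+np.pi*flip)]
E
python3 - <<'E'
from h import *
for flip in (0,1):
    for th in (293.5,257,221,185,150):
        for z in (100,175):
            q=robot.inverse_kinematics(*arc(th,z,flip=flip)); print(flip,th,z,None if q is None else np.round(q,2))
# push poses: tool y along out -> yaw
for yaw in (YH+np.pi/2,YH-np.pi/2):
    for o,z in((47,46),(47,160),(195,46),(170,160)):
        q=robot.inverse_kinematics([*(C+OUT*o),z],[np.pi,0,yaw]);print("push",o,z,None if q is None else np.round(q,2))
E
```

```text
0 293.5 100 [-0.24  0.7   1.13 -0.    1.32  2.49]
0 293.5 175 [-0.24  0.65  1.03 -0.    1.46  2.49]
0 257 100 [-0.29  0.55  1.39 -0.    1.2   3.08]
0 257 175 [-0.29  0.49  1.3  -0.    1.35  3.08]
0 221 100 [-0.25  0.43  1.6   0.    1.12 -2.54]
0 221 175 [-0.25  0.36  1.51  0.    1.28 -2.54]
0 185 100 [-0.13  0.37  1.68  0.    1.08 -1.78]
0 185 175 [-0.13  0.3   1.59  0.    1.25 -1.78]
0 150 100 [ 0.02  0.42  1.61  0.    1.11 -1.03]
0 150 175 [ 0.02  0.35  1.52  0.    1.28 -1.03]
1 293.5 100 [-0.24  0.7   1.13  0.    1.32 -0.65]
1 293.5 175 [-0.24  0.65  1.03  0.    1.46 -0.65]
1 257 100 [-0.29  0.55  1.39 -0.    1.2  -0.06]
1 257 175 [-0.29  0.49  1.3   0.    1.35 -0.06]
1 221 100 [-0.25  0.43  1.6  -0.    1.12  0.6 ]
1 221 175 [-0.25  0.36  1.51 -0.    1.28  0.6 ]
1 185 100 [-0.13  0.37  1.68 -0.    1.08  1.36]
1 185 175 [-0.13  0.3   1.59 -0.    1.25  1.36]
1 150 100 [ 0.02  0.42  1.61 -0.    1.11  2.11]
1 150 175 [ 0.02  0.35  1.52 -0.    1.28  2.11]
push 47 46 [-0.1   0.58  1.5  -0.    1.07 -0.2 ]
push 47 160 [-0.1   0.47  1.37  0.    1.3  -0.2 ]
push 195 46 [-0.16  0.36  1.88 -0.    0.91 -0.26]
push 170 160 [-0.15  0.26  1.69  0.    1.2  -0.25]
push 47 46 [-0.1   0.58  1.5  -0.    1.07  2.94]
push 47 160 [-0.1   0.47  1.37 -0.    1.3   2.94]
push 195 46 [-0.16  0.36  1.88 -0.    0.91  2.88]
push 170 160 [-0.15  0.26  1.69 -0.    1.2   2.89]
```

Run:
```python
from h import *
robot.move_ptp(*arc(293.5,190,flip=1))
robot.move_gripper(0.45)
p,o=arc(293.5,100,flip=1)
print(robot.move_linear(p,o,speed=80,f_stop=15))
d=cam("wrist");cv2.imwrite("pics/d.png",d["img"])
robot.move_gripper(0.0)
print(robot.current_gripper_width(),robot.current_tcp_pos(),robot.current_contact_force(),robot.current_t())
d=cam("wrist");cv2.imwrite("pics/d2.png",d["img"])
```

```text
False
0.16515101884885328 [744.39225545 -72.0001854  100.06776232] [-1.1894717  -0.65343526  1.03983966] 7.4667
```

View pics/d2.png

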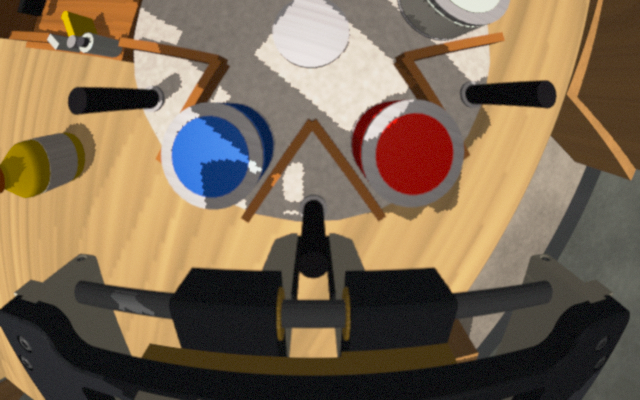

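Peg held between the fingers (top at about (313,265)), width 15.4 mm, which is the peg. Turning clockwise.

Run:
```python
from h import *
ths=np.linspace(293.5,150.1,13)
for th in ths[1:]:
    p,o=arc(th,100,flip=1); 
    robot.move_linear(p,o,speed=45)
    print(round(th,1),np.round(robot.current_contact_force(),1),round(robot.current_gripper_width(),3))
    if np.linalg.norm(robot.current_contact_force())>35: break
robot.sleep(.3)
print(robot.current_tcp_pos(),robot.current_t())
d=cam("wrist");cv2.imwrite("pics/e.png",d["img"]);d=cam("top");cv2.imwrite("pics/et.png",d["img"][120:330,200:430])
```

```text
281.6 [-1.6 -2.8  1.4] 0.167
269.6 [-1.3 -5.6  0.6] 0.163
257.6 [-3.1 -7.   1.1] 0.166
245.7 [-4.9 -7.7  2.3] 0.167
233.8 [-7.5 -8.7  3.3] 0.166
221.8 [-10.8  -8.3   6.9] 0.166
209.8 [-11.1  -5.8   8.3] 0.165
197.9 [-12.7  -2.8   9.3] 0.165
186.0 [-12.3  -1.6   9. ] 0.166
174.0 [-11.    1.6  10. ] 0.166
162.0 [-9.5  3.5  8.2] 0.167
150.1 [-8.3  4.8  6.8] 0.168
[568.23551204 124.64585756 100.01655146] 17.2167
```

View pics/e.png

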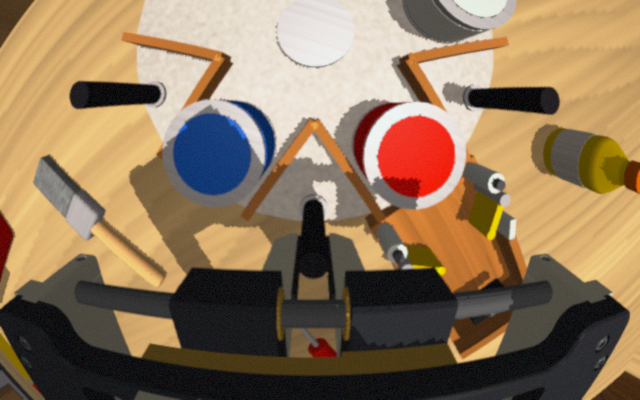

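Run:
```python
from h import *
robot.move_gripper(0.45)
p,o=arc(150.1,190,flip=1); robot.move_linear(p,o,speed=120)
robot.move_gripper(0.0)
robot.move_ptp([560,55,300],[np.pi,0,0])
d=cam("wrist");np.save("f.npy",d,allow_pickle=True);print(robot.current_t(),robot.current_contact_force())
cv2.imwrite("pics/f1.png",cv2.resize(d["img"][0:200,180:440],None,fx=3,fy=3,interpolation=cv2.INTER_CUBIC))
```

```text
20.3833 [ 0.24392974  0.36717293 -0.62096122]
```

View pics/f1.png

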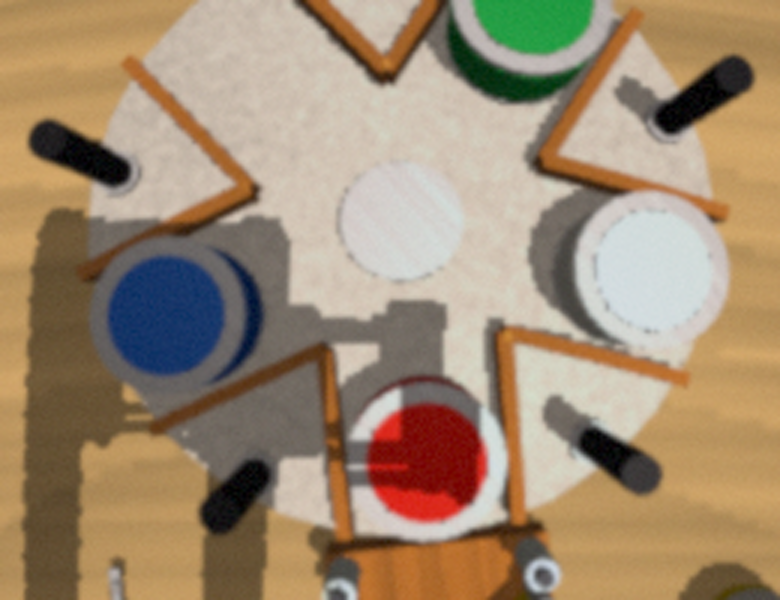

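Run:
```python
from h import *
d=np.load("f.npy",allow_pickle=True).item()
b=lambda x,y:((x+.5)/3-.5+180,(y+.5)/3-.5)
m=((d["img"][...,2]>90)&(d["img"][...,1]<50)).astype(np.uint8); m[:100]=0;m[190:]=0;m[:,:290]=0;m[:,360:]=0
c=max(cv2.findContours(m,0,1)[0],key=cv2.contourArea);cc,_=cv2.minEnclosingCircle(c);print(cc,b(428,459))
r=-OUT;n=np.array([-r[1],r[0]])
for q in (cc,b(428,459)):
    p=pt(d,*q,90)-C;print(p@OUT,p@n)
for nm,q in {"RL":(338,588),"RR":(541,576)}.items():
    p=pt(d,*b(*q),72)-C;print(nm,p@OUT,p@n)
for k,q in {"front-":(635,472),"front+":(217,515)}.items():
    v=pt(d,*b(*q),125)-C;print(k,np.degrees(np.arctan2(v[1],v[0]))%360)
```

```text
(321.539794921875, 153.2745361328125) (322.33333333333337, 152.66666666666666)
104.71386094250124 1.5190149390223162
104.0686038794056 0.48114135491471155
RL 159.40035142414175 45.37451619073761
RR 163.55278137400853 -44.268955513729914
front- 220.5898935172014
front+ 149.57764239958775
```

Run:
```python
from h import *
o=[np.pi,0,YH+np.pi/2]
P=lambda s,z:[*(C+OUT*s),z]
robot.move_ptp(P(45,170),o)
print(robot.move_linear(P(45,46),o,speed=90,f_stop=10), robot.current_tcp_pos())
print(np.round(robot.current_contact_force(),1))
for s in (70,100,130,150,165,182):
    r=robot.move_linear(P(s,46),o,speed=40,f_stop=15)
    print(s,r,np.round(robot.current_contact_force(),1),robot.current_contact_force()[:2]@OUT)
    if r: break
print(robot.current_t())
d=cam("top");cv2.imwrite("pics/g.png",cv2.resize(d["img"][120:330,200:430],None,fx=2.8,fy=2.8,interpolation=cv2.INTER_CUBIC))
```

```text
False [645.76559991  48.96336297  46.7378294 ]
[-0.6 -1.7 -0. ]
70 False [ 0.4 -0.1 -0.7] -0.3451250577105593
100 False [-0.7 -0.  -1.1] 0.7098544343775786
130 False [ 3.2 -0.5  1.1] -3.1213651471770207
150 False [2.5 1.  1.3] -2.6169591717621663
165 False [0.2 0.4 1.1] -0.2731350793998522
182 False [ 0.6 -0.4 -1.1] -0.5557336986688254
27.7167
```

View pics/g.png

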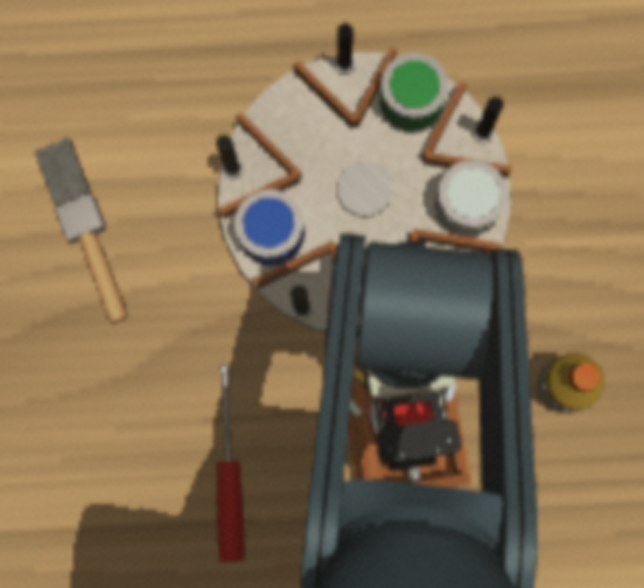

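Run:
```python
from h import *
o=[np.pi,0,YH+np.pi/2]
P=lambda s,z:[*(C+OUT*s),z]
r=robot.move_linear(P(203,46),o,speed=10,f_stop=9.5)
for k in range(6):
    print(r,round(-(robot.current_contact_force()[:2]@OUT),2),(np.array(robot.current_tcp_pos()[:2])-C)@OUT); robot.sleep(.1)
print(robot.current_t())
```

```text
True 5.24 195.21344741658527
True 4.81 194.9779529044792
True 5.69 194.99215774900648
True 5.33 194.9900374613052
True 5.31 194.95660976032235
True 5.23 194.95634891620585
30.0167
```

Run:
```python
from h import *
o=[np.pi,0,YH+np.pi/2]
P=lambda s,z:[*(C+OUT*s),z]
for s in (196,197,198,199):
    robot.move_linear(P(s,46),o,speed=10); robot.sleep(.2)
    f=np.mean([-(robot.current_contact_force()[:2]@OUT) for _ in range(5) if robot.sleep(.04) is None])
    print(s,round(f,2),(np.array(robot.current_tcp_pos()[:2])-C)@OUT)
    if f>8.3: break
print(robot.current_t(),robot.current_contact_force())
```

```text
196 nan 194.47083989710382
197 nan 195.06239901709495
198 nan 195.6344225940717
199 nan 196.20880778708045
32.7083 [8.30396033 0.67660917 0.86658013]
  return _methods._mean(a, axis=axis, dtype=dtype,
  ret = ret.dtype.type(ret / rcount)
```

Run:
```python
from h import *
o=[np.pi,0,YH+np.pi/2]
P=lambda s,z:[*(C+OUT*s),z]
for _ in range(4):
    robot.sleep(.1); print(round(-(robot.current_contact_force()[:2]@OUT),2))
robot.move_linear(P(180,46),o,speed=12)
robot.sleep(.2);print(np.round(robot.current_contact_force(),1))
robot.move_linear(P(150,46),o,speed=40)
robot.move_linear(P(150,180),o,speed=120)
robot.move_ptp([560,55,300],[np.pi,0,0])
d=cam("wrist");np.save("k.npy",d,allow_pickle=True);print(robot.current_t(),robot.current_contact_force())
cv2.imwrite("pics/k1.png",cv2.resize(d["img"][0:300,180:440],None,fx=2,fy=2,interpolation=cv2.INTER_CUBIC))
```

```text
6.96
7.75
8.15
7.98
[ 0.   0.  -0.1]
38.775 [-0.05376179  0.48742443  0.23560969]
```

View pics/k1.png

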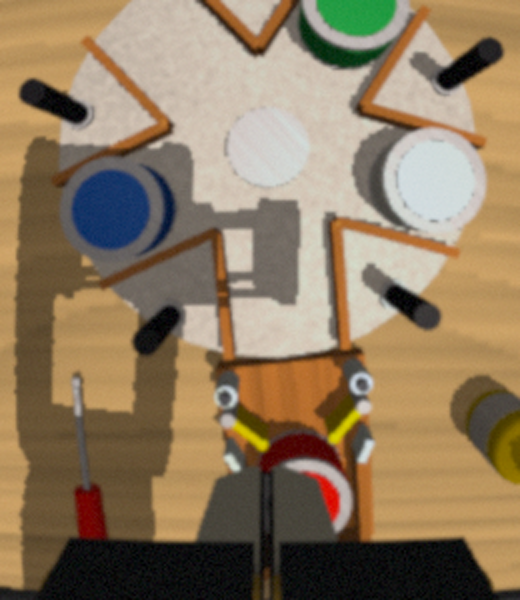

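Run:
```python
from h import *
robot.move_ptp([560,-200,330],[np.pi,0,0])
n=np.array([OUT[1],-OUT[0]])
for nm in("scene","top","wrist"):
    d=cam(nm);i=d["img"]
    u0,v0=proj(d,[*(C+OUT*238),90]); 
    hsv=cv2.cvtColor(i,cv2.COLOR_BGR2HSV); m=((((hsv[...,0]<6)|(hsv[...,0]>174))&(hsv[...,1]>190)&(hsv[...,2]>90))*255).astype(np.uint8)
    k=np.zeros_like(m);cv2.circle(k,(int(u0),int(v0)),32 if nm!="top" else 20,255,-1);m&=k
    cs=cv2.findContours(m,0,1)[0]
    if cs:
        c=max(cs,key=cv2.contourArea);cc,r=cv2.minEnclosingCircle(c);p=pt(d,*cc,90)-C;print(nm,cc,r,(u0,v0),p@OUT,p@n)
    if nm!="wrist":
        h=pt(d,*{"scene":(331.2,241.8),"top":(330,187.6)}[nm],38)-C;print(" hub offset",h@OUT,h@n)
    a,b=int(u0),int(v0);x=i[max(0,b-80):b+60,max(0,a-80):a+100]
    cv2.imwrite(f"pics/m_{nm}.png",cv2.resize(x,None,fx=4,fy=4,interpolation=cv2.INTER_CUBIC))
print(robot.current_t())
```

```text
scene (244.5, 191.5) 8.631438255310059 (np.float64(245.39586761164236), np.float64(191.9407791203371)) 240.66046582690151 0.10319901559269344
 hub offset -0.5262584732428335 -1.5194649324859686
top (345.35089111328125, 270.2719421386719) 7.654041290283203 (np.float64(345.61750361499094), np.float64(268.6272644320903)) 242.0434559595229 1.4056957159117547
 hub offset 5.12173069859779 1.3238885340590762
wrist (167.5, 239.0) 14.705541610717773 (np.float64(166.50847693061792), np.float64(238.7557318739479)) 238.5170411305698 -1.6833648897368445
39.9333
```

View pics/m_scene.png

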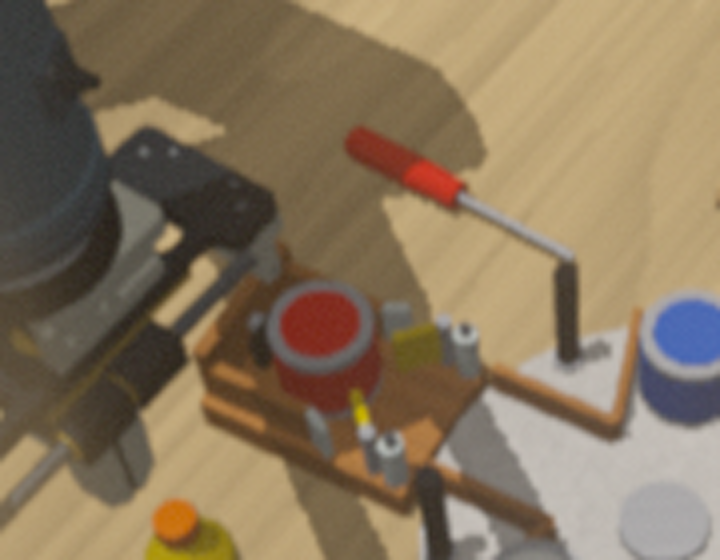

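View pics/m_top.png

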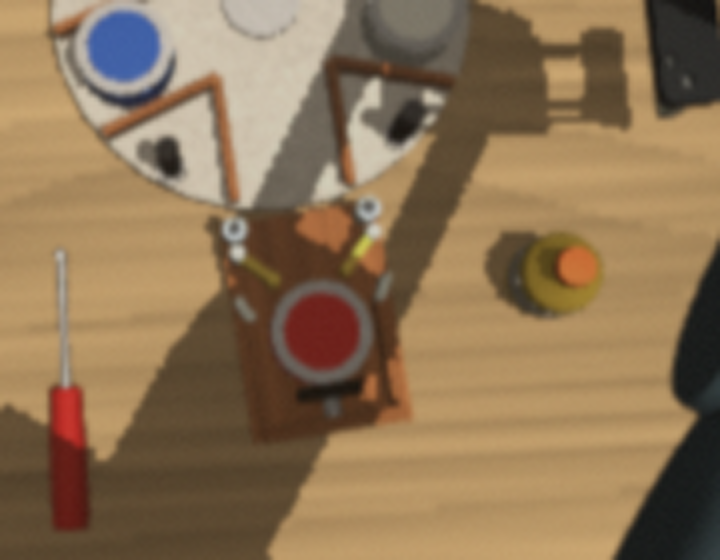

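```bash
python3 -c "
from bench import robot
print(robot.current_t(),robot.current_contact_force());robot.hand_in()"
```

```text
39.9333 [1.16587136 0.4049256  0.49746814]
the job is handed in; nothing more can be done
```

The red tin is home at the bumper with both gates closed behind it. I handed the job in at 39.9 s of the 67 s allowed.

**What I did:** I gripped the peg between the red and blue tins and turned the rack 143° clockwise. That left the red tin at rest about 104–105 mm out and about 1 mm off the middle line. With the fingers shut, I pushed it from behind through the gates onto the bumper, backed off slowly and raised the arm clear.

**Last checks:**
- **Red tin:** it stands upright about 238–242 mm out and within 2 mm of the middle line. The wrist view gives 238.5, the scene view 240.7 and the top view 242.0. The top view also puts the hub 5 mm too far out, so I trust the lower values.
- **Press on the bumper:** the tool force held at about 7–8 N. The force on the bumper is probably 6–7 N once the tin's sliding friction is taken off, which I estimated rather than measured.
- **Everything else:** the other three tins were upright in their pockets after the push. The screwdriver, glue bottle and brush looked undisturbed by eye; I did not measure any shift.

**What went wrong:**
- The first push stopped at its 9.5 N limit but settled at only 5.3 N, so I pressed on in 1 mm steps.
- My force check in that loop failed (it printed `nan`), so it ran all four steps unchecked. The readings afterwards were about 8 N, well under the 24 N limit.

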